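# Lock the tube rack on its strut with a T-bolt

### The job

Stop the tube rack from creeping along the slotted strut: take the winged T-bolt from its block, lower its hammer head lengthwise into the strut's slot clear of the rack, and slide it along the slot until its collar meets the sprung buffer plate on the end of the rack's tongue and pushes it about half-way in, without bottoming it. There push the bolt down gently against the sprung strip inside the strut until the head is below the lips, give it a quarter turn either way and let go, so that the head springs up and is caught square across the slot under both lips, still pressing the buffer lightly. Never lean hard on the rack or the strut, and leave the other things where they are.

Things in the scene. Friction and masses are not known exactly. Their poses are not given: they have to be found in the camera images.
- bolt_mid (a point): Winged T-bolt, upright, 62.5 mm tall, 0.12 kg; point on its axis, 31.25 mm above its underside. Upward: steel hammer head 30 (own x) x 15 x 6 mm; shank 12 mm across, 8.5 long; black collar 26 mm across, 14.5 to 32.5 mm up; wing to grip 34 (own x) x 12 mm, 32.5 to 62.5 mm up. Wing and head parallel. Starts 7 mm deep in a block pocket (0.5 mm play), wing along the block's x.
- rail: Slotted aluminium strut fixed on the bench, 300 mm long (own x, slot along it), 41 wide, 41 tall; origin at the centre of its underside, z up. Its slot, open upward, is 17 mm wide between two lips 6 mm thick (35 to 41 mm above the bench); the channel below is 37 mm wide, so the T-bolt's head turns freely there. The rack covers its +x end.
- strip (a joint): Sprung steel strip in the strut: 0 = up, its top level with the underside of the lips; grows (m) as it is pressed down, at most 0.012. Pushes up with 3.6 N at 0 and 0.6 N more per mm. Head below the lips: over 0.006; bolt's collar on the strut's top (hard stop): 0.0085; head caught under the lips: 0.006.
- rack: White tube rack, fixed; its tall part (109 mm) stands 130 mm from the origin. A grey tongue from it lies along the strut with a steel buffer plate (36 mm wide, top 55 mm above the bench) on its end. The tongue is clamped at a different length each time, not measured: the buffer's face lies 0 to 30 mm along own x from the origin. Origin at bench level on the slot's centre line; x = the strut's x.
- block: Grey plastic block 75 x 170 x 16 mm, fixed, origin at the centre of its underside; two pockets at own y = -45 and +45 mm, 7 mm deep: one holds the T-bolt, the other the spare knob.
- spare_mid (a point): Spare clamp knob with a round stub and a round domed top 34 mm in diameter (no wing, no hammer head), 54 mm tall, in the block's other pocket; point on its axis half-way up. Leave it.
- reagent: White reagent bottle, 60 mm in diameter, 130 mm tall, origin under its centre. Leave it.
- jar: Amber jar, 52 mm in diameter, 60 mm tall, origin under its centre. Leave it.
- washer: Steel washer, 40 mm in diameter, 6 mm thick, lying on the bench. Leave it.
- spanner: Steel spanner 150 mm long, lying on the bench. Leave it.
- marker: White marker pen 110 mm long, 14 mm thick, lying on the bench. Leave it.
- rack_post (a point): Point on the near face of the rack's tall part, above the strut, where the tongue comes out. The tongue reaches 100 to 130 mm from here towards the T-bolt's side (the strut's -x). The buffer plate on its end is sprung: 10 mm of travel, 1.5 N at first touch and 0.7 N more per mm (8.5 N when bottomed). The bolt's collar (13 mm radius) meets it, coming in the strut's +x with its head in the slot.
Not all that is in view belongs to the job. What is shaped like the part that bears bolt_mid but pink or turquoise is not meant.

How it is judged:
By the outcome, as a careful person would: the job done as asked, in the order asked, and still so for the second after the job is handed in, with the robot touching nothing.
It also fails if it takes over 67 s, if anything falls off the work surface, if the arm or the gripper's body presses on something with over 40 N, if the wrist force passes 120 N, or if a joint passes its speed limit or range.

### The arm

A 6-joint arm with a two-finger parallel gripper is mounted at the origin on the work surface. World frame = base frame: x ahead of the robot, y to its left, z up, the work surface at z = 0. Lengths are in m, angles in rad, forces in N, time in s.
With the tool pointing down it reaches from about 0.375 to 0.9 m from the base axis. Payload 3.1 kg.
Tool frame: the origin (TCP) lies between the finger pads; the fingertips stand 17 mm ahead of it and the grasp point (between the pads) lies 2 mm behind it (robot.nose_length is the distance from the TCP to the fingertips, in m); z points along the fingers, y is the line along which they close (so a half turn about z gives the same grasp; the last joint's range is limited). The gripper opens to 87 mm and grips with 3 to 60 N. Pads are 19 mm wide; open, the fingers measure 117 mm over their backs; the gripper's body (75 mm by 190 mm) begins 51 mm behind the grasp point.
Start: joints at [1.018, 0.527, 1.433, -0, 1.181, -0.178], TCP at [0.228, 0.582, 0.24] pointing down, gripper open.
Joint ranges: [-3.08, 3.08], [-0.75, 2.2], [0.22, 2.44], [-1.43, 4.57], [0, 2.65], [-2.85, 2.85]. Speed limits (rad/s): [2.79, 2.79, 3.14, 3.14, 3.14, 3.14].

### API

Orientations are given as a unit quaternion [x, y, z, w].
In Python, from rig import robot, cams gives the robot as it stands.
- The arm moves only by the shell command python3 -m pendant 'ROWS' [FORCE]. ROWS is JSON, a list of rows, each an object with "jaw": the opening, from 0 (shut) to 1 (fully open); "linear": the shift along the tool's x, y, z in cm, a list of three; "twist": the turn about the tool's z in degrees. A call has 1 to 12 rows; each row shifts and turns the commanded pose from where the row before left it, along the tool's axes as they then stand; what a row does not reach is not made up. A row lasts 1/12 s, in which the tool goes at most 41.7 mm and 7.16 degrees, less where a joint would pass 70% of its speed; a pose out of reach is approached as far as the arm can. A call is refused whole if a number of a shift passes 4.17 or a number of a turn 7.16, either way. A call with a gripper value outside its range is refused whole. The fingers move at their own pace and stop on an object; FORCE is the grip in N (left out, the last holds). Time passes only in rows, so rows that do not move let the fingers close. It gives the time, the measured TCP pose, the force, the opening and the grip force at its end, in the units of the state.
- robot.get_obs(): the state, without advancing time (a new reading comes with each control period).
- cams.camera(name): name is "side" or "top" or "wrist"; returns a dict with "color" (480x640x3 uint8, blue, green, red), "depth" (480x640 float32, m along the optical axis (not along the pixel's ray), 0 where there is no reading), "fov_y" (degrees; the focal length in pixels is half the picture's height over the tangent of half this angle, whatever the lens; pixels are square), "cx", "cy" (the principal point, pixels), "view" (4x4, takes a point from world to camera coordinates). Camera axes: x right, y down, z forward; pixel columns grow to the right and rows downward; lengths in m; the calibration is good to about 2 mm. A picture is of the moment at which its call begins.
- robot.hand_in(): hands the job in; it is judged then, once.
The state is a dict: "time": time; "q": joint angles; "joint_velocities": joint speeds; "joint_torque": joint torques, N m; "position": TCP position; "tool_rot": TCP orientation; "ft_force": force on the tool from outside, world axes, zero at the start; "moment": the same for the moment, N m; "grip_width": finger opening in m; "grip_force": force on a finger pad.
Only numpy, scipy, OpenCV 4.12 (cv2) and the standard library are available. Lean on these libraries where they do the work, as an engineer would, in place of code of your own. Each camera call takes 0.05 s, during which the arm holds its last target. There are 200 camera calls.

## Working session

There is one attempt and no reset: what is moved stays moved. The work goes in short steps, Python scripts to look and compute and a shell command to move; the robot and the scene stay as the last step left them, time stands still between calls to the robot, and variables do not carry over. Pictures are saved under pics/ and viewed, at most 10 in all, crops included, and the job is handed in when it is done.

```bash
mkdir -p pics; ls; cat > h.py <<'E'
import numpy as np, cv2, pickle
from rig import robot, cams
def shot(n,tag):
    c=cams.camera(n); pickle.dump(c,open(f'pics/{tag}.pkl','wb')); cv2.imwrite(f'pics/{tag}.png',c['color']); return c
def load(tag): return pickle.load(open(f'pics/{tag}.pkl','rb'))
def cloud(c):
    f=240/np.tan(np.radians(c['fov_y'])/2); v,u=np.mgrid[:480,:640]; d=c['depth']
    P=np.stack([(u-c['cx'])/f*d,(v-c['cy'])/f*d,d],-1)
    R=c['view'][:3,:3];t=c['view'][:3,3]
    W=(P-t)@R; W[d==0]=np.nan; return W
def at_z(c,u,v,z):
    f=240/np.tan(np.radians(c['fov_y'])/2);R=c['view'][:3,:3];t=c['view'][:3,3]
    r=R.T@np.array([(u-c['cx'])/f,(v-c['cy'])/f,1]);o=-R.T@t
    return o+r*(z-o[2])/r[2]
E
python3 - <<'E'
from h import *
a=shot('top','top0');b=shot('side','side0')
for c in(a,b):print(c['fov_y'],c['cx'],c['cy'],c['view'].round(3).tolist())
print(robot.get_obs())
E
```

```text
pics
43.08495921823653 324.48284637098175 245.6906244787821 [[0.01, -0.999, -0.032, -0.004], [-0.995, -0.007, -0.098, 0.556], [0.097, 0.032, -0.995, 1.109], [0.0, 0.0, 0.0, 1.0]]
57.64907955467864 320.5287052378651 233.36607195009174 [[0.97, -0.244, 0.004, -0.533], [-0.118, -0.481, -0.869, 0.131], [0.214, 0.842, -0.495, 0.786], [0.0, 0.0, 0.0, 1.0]]
{'time': 0.1, 'q': array([ 1.01853112e+00,  5.28370467e-01,  1.43377792e+00,  5.82478823e-06,
        1.18137091e+00, -1.78476063e-01]), 'joint_velocities': array([ 0.00024572, -0.00126498, -0.00257209,  0.00040214, -0.00168166,
        0.00032147]), 'joint_torque': array([-4.39518544e-04, -4.40986097e+01, -1.77151966e+01,  6.33848109e-02,
        5.33445622e-02, -4.15309319e-05]), 'position': array([0.22784256, 0.58132435, 0.23866993]), 'tool_rot': array([ 1.85809451e-01,  9.82585325e-01, -8.98769786e-04, -3.46705185e-04]), 'ft_force': array([ 0.34792335, -0.47935175, -0.1775731 ]), 'moment': array([-0.03274868, -0.03032622, -0.0003482 ]), 'grip_force': 0.0, 'grip_width': 0.08723304478267864}
```

View pics/top0.png

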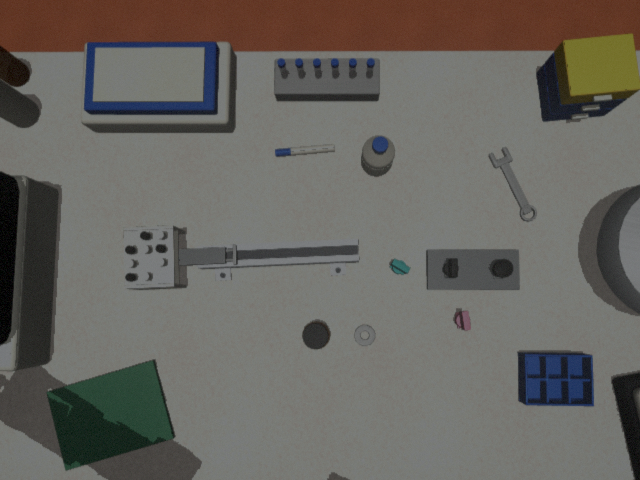

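View pics/side0.png

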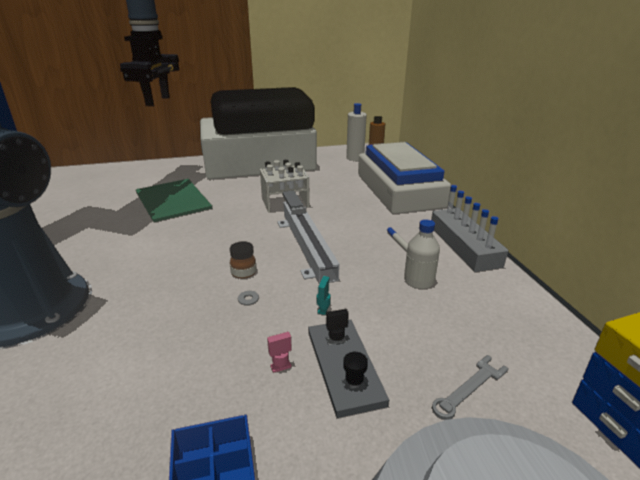

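The top view shows the rack at (152,257), the buffer plate at (233,254), and the strut running right to (358,250). The block is at (473,269). Candidates for the bolt:
- black winged part at (451,267)
- round black spare at (502,268)
- turquoise decoy at (400,267)
- pink decoy at (463,320)

I choose (451,267), black with a wing, and will check it in a crop.

```bash
python3 - <<'E'
from h import *
c=load('top0');W=cloud(c)
im=c['color']
a=cv2.resize(im[235:300,380:540],None,fx=5,fy=5,interpolation=cv2.INTER_CUBIC)
b=cv2.resize(im[225:285,190:370],None,fx=4.44,fy=4.44,interpolation=cv2.INTER_CUBIC)
b=np.clip(b*1.5,0,255).astype('uint8')
o=np.zeros((600,800,3),'uint8');o[:325,:800]=a;o[330:330+266,:799]=b[:266,:799];cv2.imwrite('pics/crop1.png',o)
for u,v in[(451,267),(451,262),(451,274),(502,268),(475,285),(475,255),(435,285),(513,255),(233,247),(233,262),(300,244),(300,263),(300,253),(350,243),(350,260),(205,252),(152,257),(316,334),(379,150)]:print(u,v,W[v,u].round(4))
# bolt top
m=(abs(W[...,2]-.0715)<.006);m[:, :436]=0;m[:,470:]=0;m[:250]=0;m[290:]=0
print('wing',m.sum(),np.nanmean(W[m],0),cv2.minAreaRect(W[m][:,:2].astype('f4')))
m=(abs(W[...,2]-.016)<.003);m[:, :415]=0;m[:,530:]=0;m[:240]=0;m[300:]=0
r=cv2.minAreaRect(W[m][:,:2].astype('f4'));print('block',r)
m=(abs(W[...,2]-.041)<.003);m[:, :240]=0;m[:,370:]=0;m[:230]=0;m[280:]=0
r=cv2.minAreaRect(W[m][:,:2].astype('f4'));print('rail',r,cv2.boxPoints(r))
m=(abs(W[...,2]-.055)<.004);m[:, :225]=0;m[:,242]=0;m[:,245:]=0;m[:230]=0;m[280:]=0
r=cv2.minAreaRect(W[m][:,:2].astype('f4'));print('buf',m.sum(),r,cv2.boxPoints(r))
E
```

```text
451 267 [ 0.5156 -0.2261  0.0718]
451 262 [ 0.5246 -0.2263  0.0713]
451 274 [ 0.5034 -0.2265  0.0688]
502 268 [ 0.5153 -0.3187  0.0611]
475 285 [ 0.4861 -0.2802  0.0149]
475 255 [ 0.542  -0.2805  0.017 ]
435 285 [ 0.4853 -0.2057  0.0172]
513 255 [ 0.5429 -0.3521  0.0124]
233 247 [0.5505 0.1683 0.0501]
233 262 [0.5224 0.1664 0.0562]
300 244 [0.5577 0.0454 0.0428]
300 263 [0.5234 0.0458 0.0304]
300 253 [0.5421 0.0461 0.0304]
350 243 [ 0.5607 -0.0468  0.038 ]
350 260 [ 0.5291 -0.047   0.0392]
205 252 [0.5407 0.2193 0.0525]
152 257 [0.5281 0.3064 0.086 ]
316 334 [0.394  0.0134 0.0546]
379 150 [ 0.7134 -0.095   0.1264]
wing 134 [ 0.51584569 -0.23146811  0.07113821] ((0.5158021450042725, -0.23156008124351501), (0.01216822024434805, 0.03246276080608368), 89.77376556396484)
block ((0.5160298347473145, -0.2768423557281494), (0.07498515397310257, 0.17117725312709808), 0.3555591106414795)
rail ((0.5434212684631348, 0.047600336372852325), (0.041405197232961655, 0.21976743638515472), 3.141010046005249) [[ 0.5167289   0.15618461]
 [ 0.5287707  -0.06325267]
 [ 0.57011366 -0.06098394]
 [ 0.55807185  0.15845335]]
buf 86 ((0.536905825138092, 0.1720973551273346), (0.03322653844952583, 0.020882712677121162), 2.3302786350250244) [[0.5198817  0.18185458]
 [0.52073085 0.16098914]
 [0.5539299  0.16234013]
 [0.5530808  0.18320557]]
```

View pics/crop1.png

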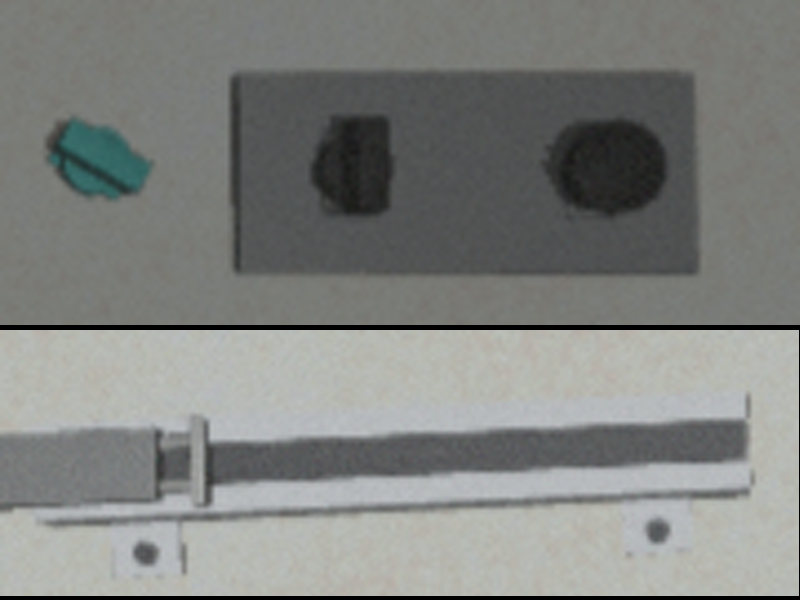

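The crop confirms a winged black bolt (wing vertical in the image, i.e. along world x), with the round spare to its right. Next I'll get the slot line and buffer face precisely.

```bash
cat >> h.py <<'E'
def slot(c,us,z=.041,show=1):
    g=cv2.cvtColor(c['color'],cv2.COLOR_BGR2GRAY).astype(float);P=[]
    for u in us:
        col=g[236:275,u];d=np.diff(col)
        def sub(i):
            w=d[max(i-1,0):i+2];return 236+i+.5+ (np.abs(w)@np.arange(-1,2))/np.abs(w).sum()
        i=int(np.argmin(d[:25]));j=i+4+int(np.argmax(d[i+4:i+15]))
        P.append(np.r_[at_z(c,u,sub(i),z)[:2],at_z(c,u,sub(j),z)[:2]])
    return np.array(P)
E
python3 - <<'E'
from h import *
c=load('top0');P=slot(c,range(244,354,3))
print(np.median(P[:,0]-P[:,2]),'width')
yc=(P[:,1]+P[:,3])/2;
for x,n in((P[:,0],'hi'),(P[:,2],'lo'),((P[:,0]+P[:,2])/2,'mid')):
    k=np.polyfit(yc,x,1);r=x-np.polyval(k,yc);g=abs(r)<.0015;k=np.polyfit(yc[g],x[g],1);print(n,k,np.degrees(np.arctan(k[0])),g.sum(),r.std())
g=cv2.cvtColor(c['color'],cv2.COLOR_BGR2GRAY)
print(g[252:257,226:244])
for u in(232.5,236,236.5,237): print(u,at_z(c,u,254,.055))
for u in(358,358.5,359):print(at_z(c,u,250,.041))
W=cloud(c);print(W[254,226:244].round(4))
E
```

```text
0.017077779638995705 width
hi [-0.05251193  0.55426929] -3.0059509765301495 25 0.004549173747281363
lo [-0.05006626  0.53688853] -2.8661922895488745 29 0.0035029057489739685
mid [-0.05257714  0.54568853] -3.0096767666072117 27 0.004010155836476737
[[ 55  67  62  60  61  59  60  99 104 104  57  44  55  57  59  61  58  62]
 [ 40  59  61  62  61  57  54  96 102 103  56  42  57  60  59  59  60  58]
 [ 40  58  59  61  58  57  63 100 107 104  55  43  59  61  59  59  57  59]
 [ 44  55  61  60  60  58  66  97 104 104  52  44  59  59  58  58  60  59]
 [ 45  55  61  60  62  60  67 100 104 104  55  45  57  60  61  58  60  58]]
232.5 [0.53715591 0.1679447  0.055     ]
236 [0.53720625 0.1615102  0.055     ]
236.5 [0.53721344 0.16059118 0.055     ]
237 [0.53722063 0.15967221 0.055     ]
[ 0.54752194 -0.06159676  0.041     ]
[ 0.54752894 -0.06251628  0.041     ]
[ 0.54753594 -0.06343575  0.041     ]
[[0.5387 0.1837 0.0355]
 [0.5388 0.1822 0.0338]
 [0.539  0.1806 0.0324]
 [0.5388 0.1783 0.0343]
 [0.539  0.1768 0.0323]
 [0.539  0.1749 0.0328]
 [0.5386 0.1721 0.0376]
 [0.5373 0.1673 0.0533]
 [0.5371 0.1649 0.0565]
 [0.5372 0.1634 0.0549]
 [0.5375 0.1621 0.0519]
 [0.5391 0.1636 0.0329]
 [0.5386 0.1607 0.0389]
 [0.5387 0.159  0.0375]
 [0.5387 0.1571 0.0377]
 [0.539  0.156  0.0337]
 [0.539  0.1539 0.0349]
 [0.5393 0.1527 0.031 ]]
```

```bash
python3 -m pendant '[{"jaw":0.55,"linear":[-2,-3.5,0],"twist":-7.16},{"jaw":0.55,"linear":[-2,-3.5,0],"twist":-7.16},{"jaw":0.55,"linear":[-2,-3.5,0],"twist":-7.0},{"jaw":0.55,"linear":[-1.0,-4,0],"twist":0},{"jaw":0.55,"linear":[-1.0,-4,0],"twist":0},{"jaw":0.55,"linear":[-1.0,-4,0],"twist":0},{"jaw":0.55,"linear":[-1.0,-4,0],"twist":0},{"jaw":0.55,"linear":[-1.0,-4,0],"twist":0},{"jaw":0.55,"linear":[-1.0,-4,0],"twist":0},{"jaw":0.55,"linear":[-1.0,-4,0],"twist":0},{"jaw":0.55,"linear":[-1.0,-4,0],"twist":0},{"jaw":0.55,"linear":[-1.0,-4,0],"twist":0}]' 30
```

```text
time: 1.1
position: [0.3478, 0.1047, 0.2396]
tool_rot: [0.002, 1.0, 0.0, 0.0]
ft_force: [0.9, 0.7, -0.5]
grip_width: 0.048
grip_force: 0.0
```

```bash
python3 -m pendant '[{"jaw":0.55,"linear":[-1.87,-3.7,0.5],"twist":0},{"jaw":0.55,"linear":[-1.87,-3.7,1],"twist":0},{"jaw":0.55,"linear":[-1.87,-3.7,1],"twist":0},{"jaw":0.55,"linear":[-1.87,-3.7,1],"twist":0},{"jaw":0.55,"linear":[-1.87,-3.7,1],"twist":0},{"jaw":0.55,"linear":[-1.87,-3.7,1],"twist":0},{"jaw":0.55,"linear":[-1.87,-3.7,1],"twist":0},{"jaw":0.55,"linear":[-1.87,-3.7,1],"twist":0},{"jaw":0.55,"linear":[-1.87,-3.7,1],"twist":0},{"jaw":0.55,"linear":[0,-0.3,0],"twist":0},{"jaw":0.55,"linear":[0,0,0],"twist":0},{"jaw":0.55,"linear":[0,0,0],"twist":0}]'
python3 - <<'E'
from h import *
a=shot('wrist','w1');W=cloud(a);
m=(W[...,2]>.062)&(W[...,2]<.078)&(abs(W[...,0]-.516)<.04)&(abs(W[...,1]+.232)<.035)
print(m.sum(),cv2.minAreaRect(W[m][:,:2].astype('f4')),np.median(W[m],0)); v,u=np.nonzero(m);print(u.mean(),v.mean())
b=shot('top','top1')
E
```

```text
time: 2.1
position: [0.5102, -0.2229, 0.1557]
tool_rot: [0.003, 1.0, 0.001, -0.001]
ft_force: [0.0, 0.9, 0.2]
grip_width: 0.048
grip_force: 0.0
753 ((0.5168872475624084, -0.23120556771755219), (0.01172555424273014, 0.03373899683356285), 89.57249450683594) [ 0.51522131 -0.23101115  0.07053201]
315.2988047808765 262.1553784860558
```

View pics/w1.png

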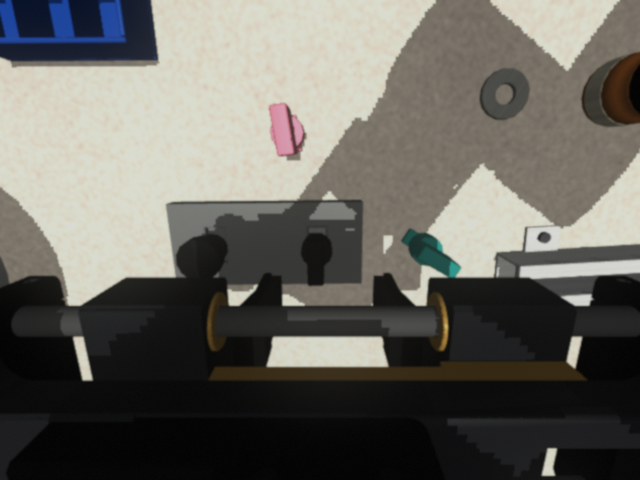

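The wrist view shows the bolt wing at (316,262), between the decoys at (287,130) and (432,252) and the spare at (203,255). It measures (0.5160,-0.2313), in agreement with the top camera.

```bash
python3 -c "
from h import *
o=robot.get_obs();print(o['time'],o['position'],o['tool_rot'],o['q'])"
```

```text
2.2 [ 0.51014536 -0.22179587  0.15638231] [ 2.12307440e-03  9.99997256e-01  6.37871396e-04 -7.57638813e-04] [-6.11101892e-01  5.49243562e-01  1.68396627e+00  2.27448745e-04
  9.10355478e-01 -2.17779177e+00]
```

```bash
python3 -m pendant '[{"jaw":0.55,"linear":[-0.3,-0.5,0],"twist":0},{"jaw":0.55,"linear":[-0.28,-0.45,0],"twist":0},{"jaw":0.55,"linear":[0,0,1.5],"twist":0},{"jaw":0.55,"linear":[0,0,2],"twist":0},{"jaw":0.55,"linear":[0,0,2],"twist":0},{"jaw":0.55,"linear":[0,0,1.5],"twist":0},{"jaw":0.55,"linear":[0,0,0],"twist":0},{"jaw":0.55,"linear":[0,0,0],"twist":0}]'
```

```text
time: 2.87
position: [0.5169, -0.2326, 0.0862]
tool_rot: [0.002, 1.0, 0.0, -0.0]
ft_force: [0.1, -0.0, 0.5]
grip_width: 0.048
grip_force: 0.0
```

```bash
python3 -m pendant '[{"jaw":0.55,"linear":[0.08,0.1,1.2],"twist":0},{"jaw":0.55,"linear":[0,0,1.2],"twist":0},{"jaw":0.55,"linear":[0,0,0],"twist":0},{"jaw":0.1,"linear":[0,0,0],"twist":0},{"jaw":0,"linear":[0,0,0],"twist":0},{"jaw":0,"linear":[0,0,0],"twist":0},{"jaw":0,"linear":[0,0,0],"twist":0},{"jaw":0,"linear":[0,0,0],"twist":0},{"jaw":0,"linear":[0,0,0],"twist":0},{"jaw":0,"linear":[0,0,0],"twist":0}]' 30
```

```text
time: 3.7
position: [0.5162, -0.2321, 0.0626]
tool_rot: [0.003, 1.0, -0.0, 0.0]
ft_force: [-0.5, -0.4, 1.1]
grip_width: 0.0119
grip_force: 30.0
```

```bash
python3 -m pendant '[{"jaw":0,"linear":[0,0,-1],"twist":0},{"jaw":0,"linear":[0,0,-1.5],"twist":0},{"jaw":0,"linear":[0,0,-2.5],"twist":0},{"jaw":0,"linear":[0,0,-3],"twist":7},{"jaw":0,"linear":[0,0,0],"twist":7},{"jaw":0,"linear":[0,0,0],"twist":7},{"jaw":0,"linear":[0,0,0],"twist":7},{"jaw":0,"linear":[0,0,0],"twist":7},{"jaw":0,"linear":[0,0,0],"twist":7},{"jaw":0,"linear":[0,0,0],"twist":7},{"jaw":0,"linear":[0,0,0],"twist":7},{"jaw":0,"linear":[0,0,0],"twist":7}]'; python3 -m pendant '[{"jaw":0,"linear":[0,0,0],"twist":7},{"jaw":0,"linear":[0,0,0],"twist":7},{"jaw":0,"linear":[0,0,0],"twist":7},{"jaw":0,"linear":[0,0,0],"twist":2.7},{"jaw":0,"linear":[0,0,0],"twist":0},{"jaw":0,"linear":[0,0,0],"twist":0}]'
cat >> h.py <<'E'
def go(x,y,z=None):
    o=robot.get_obs();from scipy.spatial.transform import Rotation as Rn
    R=Rn.from_quat(o['tool_rot']).as_matrix();p=o['position']
    d=np.array([x,y,p[2] if z is None else z])-p
    print('pos',p.round(4),'shift cm',(R.T@d*100).round(2),'yaw y',np.degrees(np.arctan2(R[1,1],R[0,1])).round(2),'tilt z',R[:,2].round(4),'F',o['ft_force'].round(2),'M',o['moment'].round(2),'w',o['grip_width'],o['time'])
E
python3 -c "
from h import *
go(.5429,.05)"
```

```text
time: 4.7
position: [0.5158, -0.2318, 0.1428]
tool_rot: [0.527, 0.85, -0.0, -0.0]
ft_force: [0.2, 0.4, -1.7]
grip_width: 0.0118
grip_force: 30.0
time: 5.2
position: [0.5159, -0.2319, 0.1427]
tool_rot: [0.688, 0.726, -0.0, -0.0]
ft_force: [-0.1, 0.5, -0.1]
grip_width: 0.0114
grip_force: 30.0
pos [ 0.5159 -0.2319  0.1427] shift cm [28.    4.21  0.  ] yaw y 3.09 tilt z [-2.e-04  0.e+00 -1.e+00] F [-0.1   0.46 -0.11] M [-0.06  0.03 -0.01] w 0.01143700623365227 5.2
```

```bash
python3 -m pendant '[{"jaw":0,"linear":[2,0.35,0],"twist":0},{"jaw":0,"linear":[3,0.4,0],"twist":0},{"jaw":0,"linear":[3,0.4,0],"twist":0},{"jaw":0,"linear":[3,0.4,0],"twist":0},{"jaw":0,"linear":[3,0.45,0],"twist":0},{"jaw":0,"linear":[3,0.45,0],"twist":0},{"jaw":0,"linear":[3,0.45,0],"twist":0},{"jaw":0,"linear":[3,0.45,0],"twist":0},{"jaw":0,"linear":[3,0.45,0],"twist":0},{"jaw":0,"linear":[2,0.4,0],"twist":0},{"jaw":0,"linear":[0,0,0],"twist":0},{"jaw":0,"linear":[0,0,0],"twist":0}]'; python3 - <<'E'
from h import *
go(.5429,.05)
a=shot('top','top2');b=shot('side','side2');d=shot('wrist','w2')
c=lambda im,y,x,h,w,f:cv2.resize(im[y:y+h,x:x+w],None,fx=f,fy=f,interpolation=cv2.INTER_CUBIC)
o=np.zeros((600,800,3),'uint8')
o[:300,:400]=c(d['color'],180,120,240,320,1.25)
o[:300,400:]=c(b['color'],150,220,150,200,2)
o[300:,:400]=c(a['color'],190,200,150,200,2)
o[300:,400:]=c(d['color'],0,0,480,640,.625)
cv2.imwrite('pics/c2.png',o)
E
```

```text
time: 6.2
position: [0.5433, 0.0508, 0.1425]
tool_rot: [0.687, 0.727, -0.0, 0.0]
ft_force: [0.2, 0.5, -1.1]
grip_width: 0.0118
grip_force: 30.0
pos [0.5433 0.0508 0.1425] shift cm [-0.08 -0.04  0.  ] yaw y 3.23 tilt z [-0.e+00 -4.e-04 -1.e+00] F [ 0.17  0.46 -1.15] M [-0.12  0.03 -0.06] w 0.01179754721918814 6.2
```

View pics/c2.png

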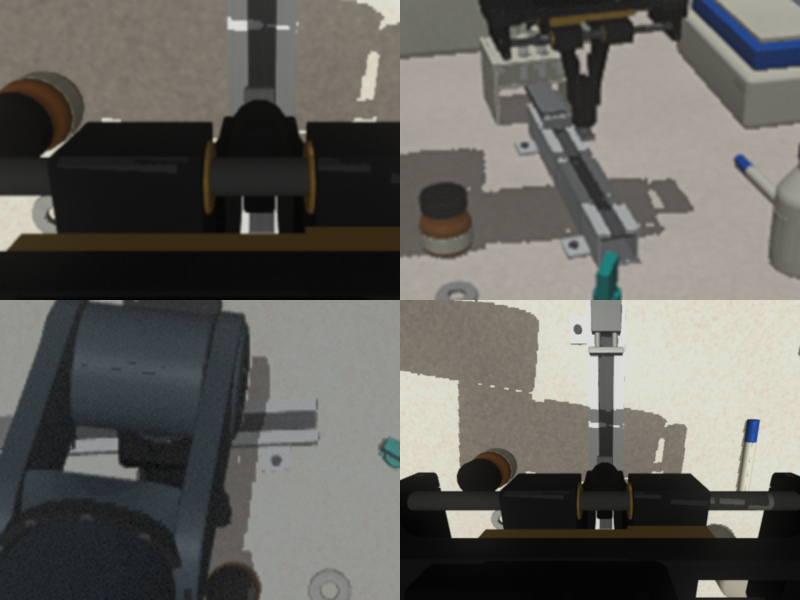

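The crop shows the wing gripped and the head over the slot (wrist view, bottom right: bolt at about (604,480), slot running up to the buffer at (606,350)). I'll measure the lateral offset in the wrist view.

```bash
python3 - <<'E'
from h import *
c=load('w2');g=cv2.cvtColor(c['color'],cv2.COLOR_BGR2GRAY).astype(float)
o=robot.get_obs()
n=np.array([np.cos(np.radians(3.0)),np.sin(np.radians(3.0))])  # across slot
tcp=o['position'][:2]
for v in(95,110,125,140,155,205,220,235,250):
    r=g[v,295:365];d=np.diff(cv2.GaussianBlur(r[None],(3,1),0)[0])
    # slot: lip->dark (neg) then dark->lip(pos)
    i=int(np.argmin(d[20:36]))+20; j=int(np.argmax(d[28:50]))+28
    P=[at_z(c,295+k+.5,v,.041)[:2] for k in(i,j)]
    print(v,295+i,295+j,[(p-tcp)@n*1e3 for p in P],(P[0]-tcp)[1]*1e3)
im=cv2.resize(c['color'][220:330,260:390],None,fx=6,fy=5.4,interpolation=cv2.INTER_CUBIC)
cv2.imwrite('pics/c3.png',np.clip(im*1.6,0,255).astype('uint8'))
E
```

```text
95 316 341 [np.float64(-7.647171320209307), np.float64(9.451999121706645)] 109.17811365014558
110 316 341 [np.float64(-7.715814706471607), np.float64(9.572789630897855)] 99.59251410790634
125 316 341 [np.float64(-7.78599606616903), np.float64(9.696286490703336)] 89.79214664324583
140 317 341 [np.float64(-7.150555458729916), np.float64(9.822581686603066)] 79.80757855485408
155 317 341 [np.float64(-7.215867772650534), np.float64(9.95177142047574)] 69.55587447894816
205 317 340 [np.float64(-7.444815621235428), np.float64(9.660908184598267)] 33.61922713620577
220 318 340 [np.float64(-6.764395582006662), np.float64(9.794898857564267)] 22.31519991922154
235 318 340 [np.float64(-6.829246205400181), np.float64(9.932160341215042)] 10.694444821624682
250 315 340 [np.float64(-9.209581073648934), np.float64(10.072813879715184)] -1.3373528075321661
```

View pics/c3.png

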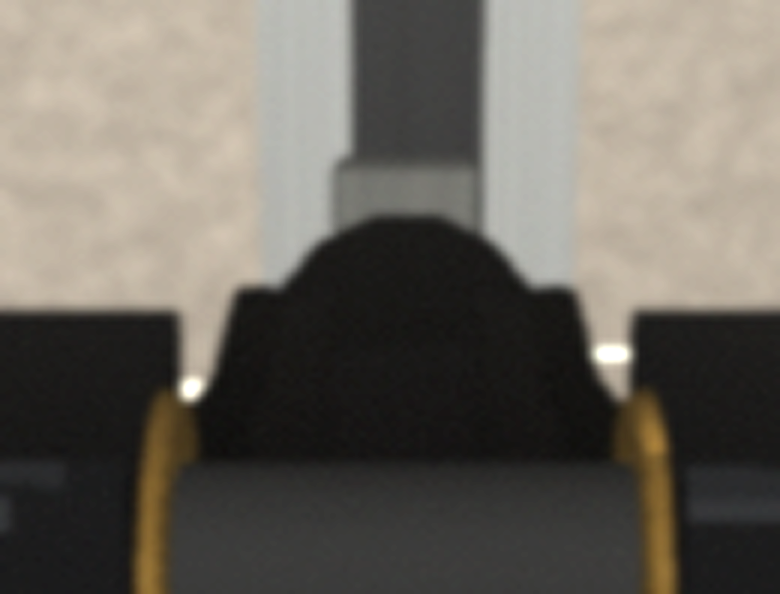

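The enlarged crop shows the head (edges at x 336–477) slightly left of the slot centre (353–483). I'll compute the offset, accounting for the two heights.

```bash
python3 - <<'E'
from h import *
c=load('w2');o=robot.get_obs();n=np.array([np.cos(np.radians(3.0)),np.sin(np.radians(3.0))]);tcp=o['position'][:2]
f=lambda x,y,z:((at_z(c,260+x/6,220+y/5.4,z)[:2]-tcp)@n*1e3,(at_z(c,260+x/6,220+y/5.4,z)[:2]-tcp)[1]*1e3)
print('head',f(336,163,.095),f(477,163,.095)); print('slot',f(353,140,.041),f(483,140,.041)); print('rail',f(262,140,.041),f(578,140,.041))
print('dir cam', (-c['view'][:3,:3].T@c['view'][:3,3]-o['position']))
# slot direction in wrist view: buffer plate too
g=cv2.cvtColor(c['color'],cv2.COLOR_BGR2GRAY)
print(g[66:96:1,329])
for v in (78,80,82,84):print(v,at_z(c,329,v,.055))
E
```

```text
head (np.float64(-6.966695316844129), np.float64(14.723708650087207)) (np.float64(7.177991160001896), np.float64(15.48090341202707))
slot (np.float64(-6.621250385644743), np.float64(2.0634954643344305)) (np.float64(10.034269007474872), np.float64(2.955108714287766))
rail (np.float64(-18.280065554848203), np.float64(1.4393687806650708)) (np.float64(22.205661551105432), np.float64(3.6066749972802628))
dir cam [-0.00415282  0.0722085   0.14426884]
[ 91  90  92  91  92  91  91  93 108 140 167 177 180 184 187 190 189 168
 118  71  56  55  57  62  77  90  93  94  94  93]
78 [0.5380255  0.16637497 0.055     ]
80 [0.53808967 0.1652109  0.055     ]
82 [0.53815404 0.16404347 0.055     ]
84 [0.53821859 0.16287265 0.055     ]
```

```bash
python3 -m pendant '[{"jaw":0,"linear":[0,0.08,1.3],"twist":-0.1},{"jaw":0,"linear":[0,0,1.5],"twist":0},{"jaw":0,"linear":[0,0,1.3],"twist":0},{"jaw":0,"linear":[0,0,0.1],"twist":0},{"jaw":0,"linear":[0,0,0],"twist":0},{"jaw":0,"linear":[0,0,0],"twist":0}]'; python3 - <<'E'
from h import *
go(.5429,.05)
c=shot('wrist','w3')
im=cv2.resize(c['color'][180:280,260:390],None,fx=6,fy=6,interpolation=cv2.INTER_CUBIC)
cv2.imwrite('pics/c4.png',np.clip(im*1.6,0,255).astype('uint8'))
E
```

```text
time: 6.85
position: [0.5446, 0.049, 0.1008]
tool_rot: [0.688, 0.726, 0.0, 0.0]
ft_force: [0.2, -0.5, -1.3]
grip_width: 0.0116
grip_force: 30.0
pos [0.5446 0.049  0.1008] shift cm [ 0.11 -0.16 -0.  ] yaw y 3.04 tilt z [ 5.e-04 -1.e-04 -1.e+00] F [ 0.18 -0.49 -1.3 ] M [-0.07 -0.05  0.  ] w 0.01164310335137258 6.85
```

View pics/c4.png

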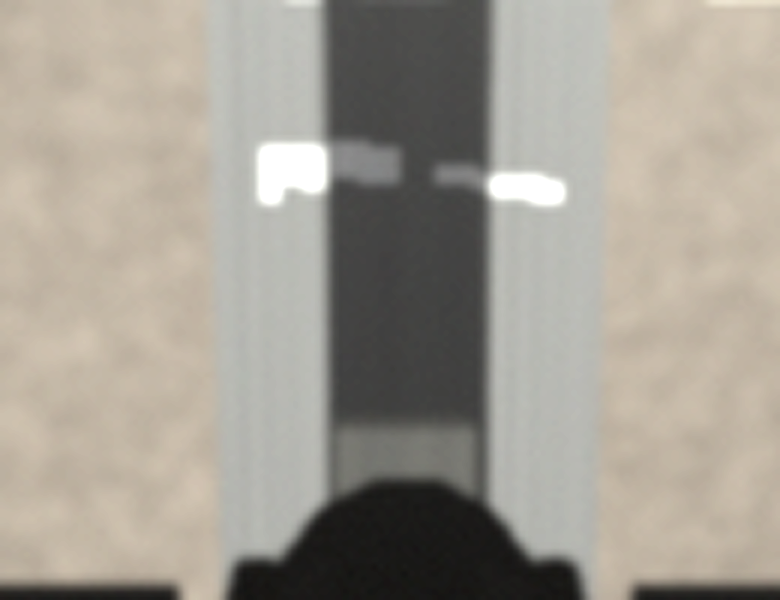

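The head (335–477) now sits inside the slot edges (331–487). I'll convert that before lowering.

```bash
python3 - <<'E'
from h import *
c=load('w3');o=robot.get_obs();n=np.array([np.cos(np.radians(3.0)),np.sin(np.radians(3.0))]);tcp=o['position'][:2]
f=lambda x,y,z:((at_z(c,260+x/6,180+y/6,z)[:2]-tcp)@n*1e3,(at_z(c,260+x/6,180+y/6,z)[:2]-tcp)[1]*1e3)
zt=o['position'][2]-.0536+.006
print('head',f(335,425,zt),f(477,425,zt)); print('slot',f(330.5,410,.041),f(487,410,.041),f(327,100,.041),f(491,100,.041)); go(0.54,.16)
E
```

```text
head (np.float64(-7.265344425625246), np.float64(13.85242717317587)) (np.float64(6.974119449354943), np.float64(14.611801897572601))
slot (np.float64(-8.160683522790906), np.float64(11.728626551901696)) (np.float64(8.521280663963568), np.float64(12.61834836993713)) (np.float64(-8.245354255913181), np.float64(44.69413307418838)) (np.float64(8.524206528561038), np.float64(45.5903421345906))
pos [0.5448 0.0492 0.1011] shift cm [11.09  0.11 -0.  ] yaw y 3.05 tilt z [ 1.3e-03 -2.0e-04 -1.0e+00] F [-0.12  0.48 -0.49] M [-0.09  0.04 -0.06] w 0.0118411248090491 6.9
```

```bash
python3 -m pendant '[{"jaw":0,"linear":[0,0.03,0.2],"twist":0},{"jaw":0,"linear":[0,0,0.25],"twist":0},{"jaw":0,"linear":[0,0,0.25],"twist":0},{"jaw":0,"linear":[0,0,0.25],"twist":0},{"jaw":0,"linear":[0,0,0.2],"twist":0},{"jaw":0,"linear":[0,0,0],"twist":0},{"jaw":0,"linear":[0,0,0],"twist":0}]'; python3 -c "
from h import *
go(.54,.145)"
```

```text
time: 7.48
position: [0.5445, 0.0499, 0.0888]
tool_rot: [0.688, 0.726, -0.0, -0.0]
ft_force: [-0.8, 0.3, -1.4]
grip_width: 0.0118
grip_force: 30.0
pos [0.5445 0.0499 0.0888] shift cm [9.52 0.07 0.  ] yaw y 3.11 tilt z [-2.e-04  0.e+00 -1.e+00] F [-0.8   0.27 -1.37] M [-0.07  0.03  0.07] w 0.011828216937496396 7.4833
```

```bash
python3 -m pendant '[{"jaw":0,"linear":[0.5,0,0],"twist":0},{"jaw":0,"linear":[1,0,0],"twist":0},{"jaw":0,"linear":[1,0,0],"twist":0},{"jaw":0,"linear":[1,0,0],"twist":0},{"jaw":0,"linear":[1,0,0],"twist":0},{"jaw":0,"linear":[1,0,0],"twist":0},{"jaw":0,"linear":[1,0,0],"twist":0},{"jaw":0,"linear":[1,0,0],"twist":0},{"jaw":0,"linear":[0.8,0,0],"twist":0},{"jaw":0,"linear":[0,0,0],"twist":0},{"jaw":0,"linear":[0,0,0],"twist":0}]'; python3 -c "
from h import *
go(.54,.145)"
```

```text
time: 8.4
position: [0.5399, 0.1333, 0.0889]
tool_rot: [0.687, 0.726, -0.0, 0.0]
ft_force: [0.6, 0.0, -1.1]
grip_width: 0.0117
grip_force: 30.0
pos [0.5399 0.1333 0.0889] shift cm [ 1.17  0.07 -0.  ] yaw y 3.18 tilt z [ 0.e+00 -2.e-04 -1.e+00] F [ 0.65  0.03 -1.15] M [-0.07  0.03  0.04] w 0.011668883146171634 8.4
```

```bash
python3 -m pendant '[{"jaw":0,"linear":[0.4,0,0],"twist":0},{"jaw":0,"linear":[0.4,0,0],"twist":0},{"jaw":0,"linear":[0.4,0,0],"twist":0},{"jaw":0,"linear":[0,0,0],"twist":0},{"jaw":0,"linear":[0,0,0],"twist":0}]'
for i in 1 2 3 4 5 ; do python3 -m pendant '[{"jaw":0,"linear":[0.15,0,0],"twist":0},{"jaw":0,"linear":[0,0,0],"twist":0},{"jaw":0,"linear":[0,0,0],"twist":0},{"jaw":0,"linear":[0,0,0],"twist":0}]' | egrep 'posit|ft'; done
```

```text
time: 8.82
position: [0.5393, 0.1448, 0.0889]
tool_rot: [0.688, 0.726, -0.0, 0.0]
ft_force: [-0.3, -0.0, -1.6]
grip_width: 0.0115
grip_force: 30.0
position: [0.5393, 0.1461, 0.0889]
ft_force: [0.5, 1.3, -1.4]
position: [0.5392, 0.1478, 0.0889]
ft_force: [0.8, 0.2, -1.5]
position: [0.5391, 0.1493, 0.0889]
ft_force: [-0.4, 0.6, -2.0]
position: [0.539, 0.1508, 0.0889]
ft_force: [0.6, -0.1, -2.0]
position: [0.539, 0.1519, 0.0889]
ft_force: [0.4, -2.6, -1.1]
```

```bash
python3 -m pendant '[{"jaw":0,"linear":[0.15,0,0],"twist":0},{"jaw":0,"linear":[0,0,0],"twist":0},{"jaw":0,"linear":[0,0,0],"twist":0}]' | egrep 'posit|ft'
python3 -m pendant '[{"jaw":0,"linear":[0,0,0],"twist":0}]' | egrep 'posit|ft'
python3 -m pendant '[{"jaw":0,"linear":[0.15,0,0],"twist":0},{"jaw":0,"linear":[0,0,0],"twist":0},{"jaw":0,"linear":[0,0,0],"twist":0}]' | egrep 'posit|ft'
python3 -m pendant '[{"jaw":0,"linear":[0,0,0],"twist":0}]' | egrep 'posit|ft'
python3 -m pendant '[{"jaw":0,"linear":[0,0,0],"twist":0}]' | egrep 'posit|ft'
```

```text
position: [0.5388, 0.1535, 0.0889]
ft_force: [-0.2, -2.9, -0.8]
position: [0.5389, 0.1535, 0.0889]
ft_force: [0.2, -3.2, -1.5]
position: [0.5388, 0.1551, 0.0889]
ft_force: [-0.3, -3.4, -2.2]
position: [0.5388, 0.1551, 0.0889]
ft_force: [-0.3, -4.3, -0.8]
position: [0.5388, 0.1551, 0.0889]
ft_force: [0.4, -3.2, -1.1]
```

```bash
python3 -m pendant '[{"jaw":0,"linear":[0.13,0,0],"twist":0},{"jaw":0,"linear":[0,0,0.2],"twist":0},{"jaw":0,"linear":[0,0,0.2],"twist":0},{"jaw":0,"linear":[0,0,0.15],"twist":0},{"jaw":0,"linear":[0,0,0.1],"twist":0},{"jaw":0,"linear":[0,0,0.08],"twist":0},{"jaw":0,"linear":[0,0,0],"twist":0},{"jaw":0,"linear":[0,0,0],"twist":0},{"jaw":0,"linear":[0,0,0],"twist":0}]'
python3 -c "
from h import *
go(.54,.1562);print(robot.get_obs()['q'])"
```

```text
time: 11.98
position: [0.5388, 0.1564, 0.0826]
tool_rot: [0.688, 0.726, 0.0, 0.0]
ft_force: [-1.1, -4.3, 6.6]
grip_width: 0.0117
grip_force: 30.0
pos [0.5388 0.1564 0.0826] shift cm [-0.03  0.12  0.  ] yaw y 3.11 tilt z [ 5.e-04 -2.e-04 -1.e+00] F [-1.14 -4.34  6.56] M [-1.02  0.38  0.02] w 0.01166381871945754 11.9833
[ 8.35460442e-02  6.70365124e-01  1.71837247e+00 -3.11382393e-04
  7.52347243e-01  2.95246712e-02]
```

```bash
python3 -m pendant '[{"jaw":0,"linear":[0,0,0.08],"twist":0},{"jaw":0,"linear":[0,0,0],"twist":0},{"jaw":0,"linear":[0,0,0],"twist":0}]' | egrep 'posit|ft'
python3 -m pendant '[{"jaw":0,"linear":[0,0,0],"twist":0}]' | egrep 'posit|ft'
python3 -m pendant '[{"jaw":0,"linear":[0,0,0],"twist":0}]' | egrep 'posit|ft'
```

```text
position: [0.5389, 0.1565, 0.082]
ft_force: [-1.6, -5.2, 8.3]
position: [0.5389, 0.1565, 0.082]
ft_force: [-1.7, -4.5, 8.3]
position: [0.5389, 0.1565, 0.082]
ft_force: [-1.6, -3.9, 7.5]
```

```bash
python3 -m pendant '[{"jaw":0,"linear":[0,0,0.05],"twist":0},{"jaw":0,"linear":[0,0,0],"twist":0},{"jaw":0,"linear":[0,0,0],"twist":4},{"jaw":0,"linear":[0,0,0],"twist":4},{"jaw":0,"linear":[0,0,0],"twist":4},{"jaw":0,"linear":[0,0,0],"twist":0},{"jaw":0,"linear":[0,0,0],"twist":0}]'
python3 -c "
from h import *
go(.54,.1562)"
```

```text
time: 12.98
position: [0.538, 0.1564, 0.0812]
tool_rot: [0.76, 0.65, -0.001, -0.0]
ft_force: [-2.0, -5.4, 6.6]
grip_width: 0.0117
grip_force: 30.0
pos [0.538  0.1564 0.0812] shift cm [ 0.01  0.2  -0.  ] yaw y -8.89 tilt z [-1.3e-03 -4.0e-04 -1.0e+00] F [-2.03 -5.35  6.56] M [-1.11  0.61  0.03] w 0.011651109790717049 12.9833
```

```bash
python3 -m pendant '[{"jaw":0,"linear":[0,0,0],"twist":7},{"jaw":0,"linear":[0,0,0],"twist":7},{"jaw":0,"linear":[0,0,0],"twist":7},{"jaw":0,"linear":[0,0,0],"twist":7},{"jaw":0,"linear":[0,0,0],"twist":7},{"jaw":0,"linear":[0,0,0],"twist":7},{"jaw":0,"linear":[0,0,0],"twist":7},{"jaw":0,"linear":[0,0,0],"twist":7},{"jaw":0,"linear":[0,0,0],"twist":7},{"jaw":0,"linear":[0,0,0],"twist":7},{"jaw":0,"linear":[0,0,0],"twist":7},{"jaw":0,"linear":[0,0,0],"twist":1.2}]'
python3 -m pendant '[{"jaw":0,"linear":[0,0,0],"twist":0},{"jaw":0,"linear":[0,0,0],"twist":0},{"jaw":0,"linear":[0,0,0],"twist":0}]'|grep xx
python3 -c "
from h import *
go(.54,.1562)"
```

```text
time: 13.98
position: [0.538, 0.1561, 0.0811]
tool_rot: [1.0, 0.024, -0.001, 0.0]
ft_force: [-2.2, -6.3, 6.2]
grip_width: 0.0117
grip_force: 30.0
pos [0.538  0.1561 0.0811] shift cm [ 0.2 -0.  -0. ] yaw y -87.06 tilt z [-0.0014 -0.001  -1.    ] F [-2.44 -6.2   5.64] M [-1.24  0.62  0.02] w 0.011944991048450562 14.2333
```

```bash
python3 -m pendant '[{"jaw":0,"linear":[0,0,-0.1],"twist":0},{"jaw":0,"linear":[0,0,0],"twist":0},{"jaw":0,"linear":[0,0,0],"twist":0},{"jaw":0.1,"linear":[0,0,0],"twist":0},{"jaw":0.25,"linear":[0,0,0],"twist":0},{"jaw":0.3,"linear":[0,0,0],"twist":0},{"jaw":0.3,"linear":[0,0,0],"twist":0},{"jaw":0.3,"linear":[0,0,0],"twist":0}]'
python3 -c "
from h import *
go(.54,.1562);c=shot('wrist','w5')"
```

```text
time: 14.9
position: [0.539, 0.1573, 0.0813]
tool_rot: [1.0, 0.025, 0.0, -0.001]
ft_force: [-0.4, 0.1, -0.3]
grip_width: 0.0247
grip_force: 0.0
pos [0.539  0.1573 0.0813] shift cm [ 0.1   0.12 -0.  ] yaw y -87.12 tilt z [ 8.0e-04  1.1e-03 -1.0e+00] F [-0.38  0.12 -0.3 ] M [-0.08  0.14  0.01] w 0.02472503970165743 14.9
```

Released with no residual force. Next I'll rise straight up, back away to clear the view, and look.

```bash
python3 -m pendant '[{"jaw":0.3,"linear":[0,0,-0.5],"twist":0},{"jaw":0.3,"linear":[0,0,-1.5],"twist":0},{"jaw":0.3,"linear":[0,0,-2.5],"twist":0},{"jaw":0.3,"linear":[0,0,-3],"twist":0},{"jaw":0.3,"linear":[0,0,-3],"twist":0},{"jaw":0.3,"linear":[0,0,-3],"twist":0},{"jaw":0.3,"linear":[-3,0,0],"twist":0},{"jaw":0.3,"linear":[-3,0,0],"twist":0},{"jaw":0.3,"linear":[-3,0,0],"twist":0},{"jaw":0.3,"linear":[-3,0,0],"twist":0},{"jaw":0.3,"linear":[0,0,0],"twist":0}]'
python3 - <<'E'
from h import *
go(.54,.1562);d=shot('wrist','w6');b=shot('side','s6');a=shot('top','t6')
W=cloud(b)
o=np.zeros((600,800,3),'uint8')
o[:300,:400]=cv2.resize(d['color'],(400,300))
o[:300,400:]=cv2.resize(b['color'][160:250,240:360],(400,300),interpolation=cv2.INTER_CUBIC)
o[300:]=cv2.resize(a['color'][220:295,180:380],(800,300),interpolation=cv2.INTER_CUBIC)
cv2.imwrite('pics/c6.png',np.clip(o*1.4,0,255).astype('uint8'))
E
```

```text
time: 15.87
position: [0.4106, 0.1505, 0.2158]
tool_rot: [1.0, 0.026, -0.005, 0.0]
ft_force: [-0.1, -1.0, -0.3]
grip_width: 0.0262
grip_force: 0.0
pos [0.4106 0.1505 0.2158] shift cm [12.95  0.09 -0.13] yaw y -87.04 tilt z [-9.9e-03 -4.0e-04 -1.0e+00] F [-0.06 -0.98 -0.3 ] M [-0.05  0.17  0.01] w 0.026234823549176733 15.8667
```

View pics/c6.png

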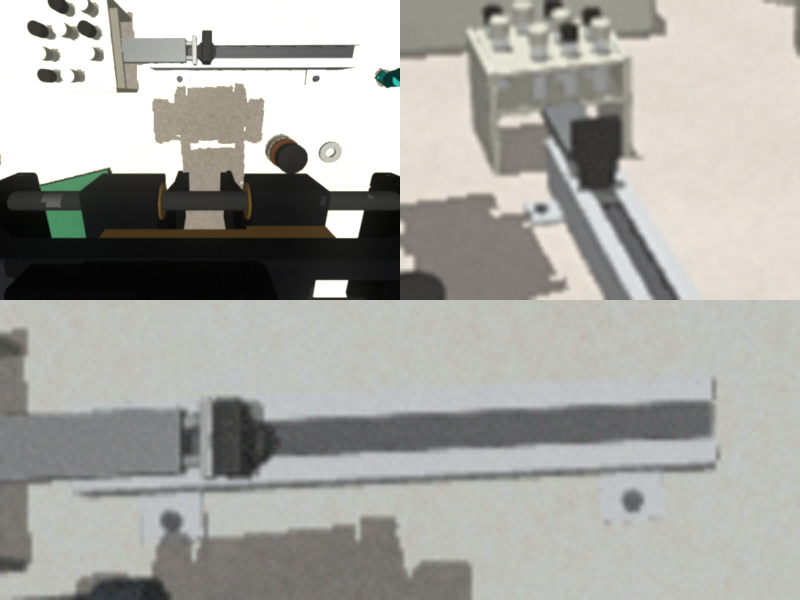

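The wing now stands square across the slot at (230,437) in the lower crop, with the collar against the buffer plate at (205,437), which has moved in. I'll check heights and angle numerically.

```bash
python3 - <<'E'
from h import *
for t in('w6','t6'):
    c=load(t);W=cloud(c)
    m=(W[...,2]>.078)&(W[...,2]<.1)&(abs(W[...,0]-.538)<.035)&(abs(W[...,1]-.155)<.03)
    print(t,m.sum(),cv2.minAreaRect(W[m][:,:2].astype('f4')),np.median(W[m],0),np.percentile(W[m][:,2],[10,90]))
c=load('t6');g=cv2.cvtColor(c['color'],cv2.COLOR_BGR2GRAY)
print(load('top0')['color'][244:249,222:244,1]);print(g[244:249,222:244])
print([at_z(c,u,247,.055)[1].round(4) for u in(229.5,230,232.5,235.5)])
E
```

```text
w6 839 ((0.5356906652450562, 0.15446200966835022), (0.03363019600510597, 0.011878298595547676), 3.7024731636047363) [0.53580175 0.15424126 0.0905691 ] [0.08937945 0.09155857]
t6 146 ((0.5351650714874268, 0.1532721072435379), (0.03420279175043106, 0.011901114135980606), 0.2840762436389923) [0.53418048 0.15320016 0.09114467] [0.08733906 0.09362136]
[[124 122 124 124 124 123 124 123 120 117 114 101 103 107 120 123 124 126
  124 123 125 125]
 [121 122 123 124 124 123 127 124 122 120 112  99 103  95  90 118 125 122
  123 126 124 125]
 [119 118 109 120 122 124 126 125 123 123 113 101 102  94  71 120 125 126
  123 127 126 125]
 [ 95  98  92  80  97 119 119 120 122 122 106 100 103  96  69 120 125 123
  124 125 125 123]
 [ 85  83  81  52  71 103  86  88  85  89  84 100 101  95  65 119 124 126
  125 123 124 124]]
[[138 140 137 137 138 136 138 136 127 126 114 121  97  98  99  98  91  94
  116 132 134 133]
 [139 139 136 138 137 137 134 129 119 119 108  82  60  61  56  60  58  54
   69  89 101 105]
 [135 134 122 131 134 138 138 125 112 115 107  57  51  42  46  45  50  46
   44  49  69  85]
 [110 110 103  91 105 132 133 123 114 114 108  56  43  46  44  46  49  49
   39  39  61  84]
 [ 90  94  92  58  80 116 100  94 109 116 110  57  44  45  45  46  46  49
   33  34  56  78]]
[np.float64(0.1738), np.float64(0.1729), np.float64(0.1683), np.float64(0.1627)]
```

```bash
python3 -c "
from h import *
print(robot.hand_in())"
```

```text
the job is handed in; nothing more can be done
None
```

The job is handed in: the T-bolt's head is caught square across the slot under the lips (wing top at about 91 mm, 91.5 mm expected), pressing the buffer about 5 mm in. No other objects were touched; it took about 16 s, and no judging result came back.

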